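# Clamp a broken fossil slab with a one-hand bar clamp

### The arm

A 6-joint arm with a two-finger parallel gripper is mounted at the origin on the work surface. World frame = base frame: x ahead of the robot, y to its left, z up, the work surface at z = 0. Lengths are in m, angles in rad, forces in N, time in s.
With the tool pointing down it reaches from about 0.3 to 0.775 m from the base axis. Payload 14.6 kg.
Tool frame: the origin (TCP) lies on the centre line of the jaws, within the pads' length; the fingertips stand 25 mm ahead of it and the grasp point (between the pads) lies 6 mm ahead of it (ctrl.tip_reach is the distance from the TCP to the fingertips, in m); z points along the fingers, y is the line along which they close (so a half turn about z gives the same grasp; the last joint's range is limited). The gripper opens to 94 mm and grips with 3 to 60 N. Pads are 16 mm wide; open, the fingers measure 119 mm over their backs; the gripper's body (75 mm by 177 mm) begins 78 mm behind the grasp point.
Start: joints at [-1.207, 0.3, 1.521, -0, 1.321, -0.067], TCP at [0.23, -0.5, 0.23] pointing down, gripper open.
Joint ranges: [-3.03, 3.03], [-0.79, 2.21], [0.23, 2.52], [-1.04, 4.18], [0, 3.07], [-2.55, 2.55]. Speed limits (rad/s): [2.22, 2.22, 2.57, 3.14, 3.14, 3.14].

### API

Orientations are given as [roll, pitch, yaw] about the fixed x, y, z axes, in that order (R = Rz(yaw) Ry(pitch) Rx(roll)).
In Python, from station import ctrl gives the robot as it stands. The module is installed in compiled form; this text tells all that it offers.
- The arm moves only by the tool apply_moves, never from a script. Its argument "deltas" is a list of rows, each a list of 7 numbers: the closure in counts, from 0 (fully open) to 255 (shut), then the shift along the world's x, y, z in cm, then the turn, a rotation vector about the world's x, y, z in rad. In form: [[jaw, tx, ty, tz, ax, ay, az], ...]. A call has 1 to 10 rows; each row shifts and turns the commanded pose from where the row before left it; what a row does not reach is not made up. A row lasts 1/10 s, in which the tool goes at most 50 mm and 8.59 degrees, less where a joint would pass 70% of its speed; a pose out of reach is approached as far as the arm can. A call with a gripper value outside its range is refused whole. The fingers move at their own pace and stop on an object; "grip_force" is the grip in N (left out, the last holds). Time passes only in rows, so rows that do not move let the fingers close. It gives the time, the measured TCP pose, the force, the opening and the grip force at its end, in the units of the state.
- ctrl.get_obs(): the state, without advancing time (a new reading comes with each control period).
- ctrl.camera(name): name is "scene" or "top" or "wrist"; returns a dict with "img" (384x512x3 uint8, red, green, blue), "K" (3x3 intrinsics, pixels), "k1" (the pictures are not rectified: a ray, as slopes to the right and down, at radius r is drawn at 1 + k1 r^2 times it, then the intrinsics apply), "pose" (4x4, takes a point from camera to world coordinates); the wrist camera has in their place "hand_eye" (4x4, takes a point from camera to tool coordinates, whose origin is the TCP and whose axes are the flange's). Camera axes: x right, y up, looking along -z (the intrinsics and any distortion apply to the point x, -y, -z); pixel columns grow to the right and rows downward; lengths in m; the calibration is good to about 2 mm. A picture is of the moment at which its call begins: read the wrist's pose just before it. There is no depth.
- ctrl.hand_in(): hands the job in; it is judged then, once.
The state is a dict: "time_s": time; "qpos": joint angles; "joint_vel": joint speeds; "tau": joint torques, N m; "ee_pos": TCP position; "eef_rot": TCP orientation; "force": force on the tool from outside, world axes, zero at the start; "moment": the same for the moment, N m; "grip_width": finger opening in m; "grip_force": force on a finger pad.
Only numpy, scipy, OpenCV 4.12 (cv2) and the standard library are available. Lean on these libraries where they do the work, as an engineer would, in place of code of your own. Each camera call takes 0.05 s, during which the arm holds its last target. There are 200 camera calls.

### The job

The broken fossil slab has glue on its broken faces: fit the two halves together, break to break with their edges in line, flat on the bench. Then pick up the one-hand bar clamp, lay it flat on the bench round the slab with a jaw beyond each end and let go of it; take it again across its grip and trigger and squeeze the trigger, again and again, until the jaws hold the slab firmly and the trigger will no longer come home, then leave it clamped. Do not knock over the three standing polished stones or the glue bottle.

Things in the scene. Friction and masses are not known exactly. Their poses are not given: they have to be found in the camera images.
- slab_long: Longer half of a broken slab of dark polished stone, 66 x 50 x 34 mm (34 high), about 290 g, varies by a third. A pale tapering fossil inlaid in its top runs on from one half to the other. Origin: centre of its underside, on the bench. x along its length to the rough broken face at x = +33 mm; smooth sawn end at x = -33 mm; y across, z up.
- slab_long_break (a point): Centre of the longer half's broken face, 17 mm above the bench.
- slab_long_end (a point): Centre of the longer half's sawn end, 17 mm above the bench.
- slab_short: Shorter half of a broken slab of dark polished stone, 60 x 50 x 34 mm (34 high), about 260 g, varies by a third. A pale tapering fossil inlaid in its top runs on from one half to the other. Origin: centre of its underside, on the bench. x along its length to the rough broken face at x = +30 mm; smooth sawn end at x = -30 mm; y across, z up.
- slab_short_break (a point): Centre of the shorter half's broken face, 17 mm above the bench.
- slab_short_end (a point): Centre of the shorter half's sawn end, 17 mm above the bench.
- clamp: One-hand bar clamp, loose, 0.8 kg, lying flat on its side, 275 mm long, 30 mm high. Origin on the bench under the bar's centre line, in the housing; z up, x along the bar to the far jaw; both jaw arms reach to +y (100 mm), pistol grip and trigger to -y. Housing x -40 to 30, y -26 to 22 mm; near jaw arm x 4 to 30, y 20 to 100 mm. Sizes below are in this frame, in mm.
- bar_hold (a point): Point on the bar's centre line at clamp frame (48, 0, 15), close to the balance point: pinch the bar here across y to carry the clamp level. The steel bar spans y -10 to 10, z 11 to 19 and is free from the housing to the far jaw. Laid down, the slab's middle line should run about 70 mm from the bar's: that leaves 35 mm for a finger between bar and slab.
- grip_mid (a point): Middle of the pistol grip, clamp frame (-23, -65, 15). The grip spans x -32 to -14 (its heel to -37), y -124 to -20, z 1 to 29.
- trigger_mid (a point): Middle of the trigger, clamp frame (13, -68, 15) when open; turns with it. The trigger is 10 mm thick, z 3 to 27, reaches from the housing to y = -107, pivots at (14, 19) and leans open 0.25 rad towards the far jaw. At y = -65, grip and trigger measure 50 mm over their outsides along x when open, 29 mm squeezed home.
- clamp_trigger (a joint): Trigger angle: 0 open (springs back there), 0.25 rad home. A squeeze takes 5 N and runs the far jaw in about 7 mm while it runs free. Use 20 to 25 N: once the slab is gripped the trigger stalls 2 mm or more short of home; stalled twice, it is firm. (At 40 N and more the ratchet skips.) The loose clamp shifts 1 cm as it centres between the fingers: open to 76 mm or more to let the trigger spring back.
- far_jaw: Bar and far jaw, one piece; arm to y = 100, rubber pad y 46 to 96, z 4 to 28, its face at x = 194 mm in this body's own frame. Its frame is the clamp's when wide open (154 mm between pads) and shifts along the clamp's -x as the jaw runs in: gap between pads = 154 mm less that shift (6 to 13 mm at the start). The fitted slab is 126 mm. Pawls let it run in only, not back (up to 2 mm of play).
- near_pad: Springy rubber pad of the near jaw, 50 mm wide, x 30 to 40 (face at 40), y 46 to 96, z 4 to 28; gives up to 7 mm, 5 N per mm. Same frame as the clamp when unloaded.
- point_a: Polished dark stone point standing on its flat foot, 105 mm high, 58 mm thick. Origin under its foot, z up. Leave standing.
- point_b: Short stout polished stone point, standing, 80 mm high, 60 mm thick. Origin under its foot, z up. Leave standing.
- point_c: Smaller polished stone point, standing, 95 mm high, 54 mm thick. Origin under its foot, z up. Leave standing.
- glue_bottle: White glue bottle, standing, 150 mm high, 52 mm thick. Origin under its foot, z up. Leave standing.
- offcut: Plain grey stone bar 92 x 30 x 22 mm lying on the bench, not part of the job. Origin under its middle.
Mind the look-alikes: they are no part of the job. Leave any red look-alike of the slab_short alone.

How it is judged:
On the way, in this order (a step that is already met when the one before it is completed fails the run):
1. The two halves lie flat, fitted break to break within about a centimetre, and are let go (distance between slab_long_break and slab_short_break below 0.012 m and angle between the x axis of slab_long and the x axis of slab_short, either way round below 0.15 rad and angle between each of slab_long, slab_short's own z axis and vertical below 0.08 rad and contact force between the fingers and slab_long below 0.5 N and contact force between the fingers and slab_short below 0.5 N), for 0.2 s.
2. The clamp lies flat on the bench with the fitted slab between its jaws, and is let go (angle between clamp's own z axis and vertical below 0.08 rad and height (world z) of clamp below 0.008 m and x of slab_long_end in the frame of clamp between 0.028 and 0.2 m and y of slab_long_end in the frame of clamp between 0.045 and 0.1 m and x of slab_short_end in the frame of clamp between 0.028 and 0.2 m and y of slab_short_end in the frame of clamp between 0.045 and 0.1 m and distance between slab_long_break and slab_short_break below 0.012 m and contact force between the fingers and clamp below 0.5 N), for 0.2 s.
3. The trigger is squeezed home with the slab between the jaws (angle between clamp's own z axis and vertical below 0.08 rad and height (world z) of clamp below 0.008 m and x of slab_long_end in the frame of clamp between 0.028 and 0.2 m and y of slab_long_end in the frame of clamp between 0.045 and 0.1 m and x of slab_short_end in the frame of clamp between 0.028 and 0.2 m and y of slab_short_end in the frame of clamp between 0.045 and 0.1 m and value of joint clamp_trigger above 0.18 rad), for 0.05 s.
4. The trigger is let spring open again (angle between clamp's own z axis and vertical below 0.08 rad and height (world z) of clamp below 0.008 m and x of slab_long_end in the frame of clamp between 0.028 and 0.2 m and y of slab_long_end in the frame of clamp between 0.045 and 0.1 m and x of slab_short_end in the frame of clamp between 0.028 and 0.2 m and y of slab_short_end in the frame of clamp between 0.045 and 0.1 m and value of joint clamp_trigger below 0.1 rad), for 0.05 s.
5. The trigger is squeezed again (angle between clamp's own z axis and vertical below 0.08 rad and height (world z) of clamp below 0.008 m and x of slab_long_end in the frame of clamp between 0.028 and 0.2 m and y of slab_long_end in the frame of clamp between 0.045 and 0.1 m and x of slab_short_end in the frame of clamp between 0.028 and 0.2 m and y of slab_short_end in the frame of clamp between 0.045 and 0.1 m and value of joint clamp_trigger above 0.12 rad), for 0.05 s.
At the end, for the whole second after the job is handed in: The halves lie flat and touch break to break, their break centres within 6 mm and their lengths in line within 0.06 rad; the clamp lies flat round them, one jaw pad on each sawn end, pressing with more than 10 N at each end and at the break; the trigger is let go and open, and nothing moves (distance between slab_long_break and slab_short_break below 0.006 m and angle between the x axis of slab_long and the x axis of slab_short, either way round below 0.06 rad and angle between each of slab_long, slab_short, clamp's own z axis and vertical below 0.08 rad and height (world z) of clamp below 0.008 m and x of slab_long_end in the frame of clamp between 0.028 and 0.2 m and y of slab_long_end in the frame of clamp between 0.045 and 0.1 m and x of slab_short_end in the frame of clamp between 0.028 and 0.2 m and y of slab_short_end in the frame of clamp between 0.045 and 0.1 m and contact force between slab_long and slab_short above 10 N and ((contact force between near_pad and slab_long above 10 N and contact force between far_jaw and slab_short above 10 N) or (contact force between near_pad and slab_short above 10 N and contact force between far_jaw and slab_long above 10 N)) and value of joint clamp_trigger below 0.05 rad and linear speed of each of clamp, slab_long below 0.02 m/s).
It fails at once if a standing stone or the glue bottle is knocked over (angle between any of point_a, point_b, point_c, glue_bottle's own z axis and vertical above 0.5 rad).
It also fails if it takes over 72 s, if anything falls off the work surface, if the arm or the gripper's body presses on something with over 40 N, if the wrist force passes 120 N, or if a joint passes its speed limit or range.

## Working session

There is one attempt and no reset: what is moved stays moved. The work goes in short steps, Python scripts to look and compute and a tool call to move; the robot and the scene stay as the last step left them, time stands still between calls to the robot, and variables do not carry over. Pictures are saved under pics/ and viewed, at most 10 in all, crops included, and the job is handed in when it is done.

Besides the shell and the picture viewer there is one more tool, called after "Request:" by a JSON object that holds its "api" and its "payload", one argument or row to a line. apply_moves: Moves the arm, as the interface text tells. Its arguments: {"type":"object","properties":{"deltas":{"type":"array"},"grip_force":{"type":"number"}},"required":["deltas"]}

```bash
mkdir -p pics; cat > h.py <<'E'
import numpy as np, cv2
from station import ctrl
from scipy.spatial.transform import Rotation as R
def cam(n):
    o=ctrl.get_obs(); c=ctrl.camera(n)
    if 'pose' not in c:
        T=np.eye(4); T[:3,:3]=R.from_euler('xyz',o['eef_rot']).as_matrix(); T[:3,3]=o['ee_pos']; c['pose']=T@c['hand_eye']
    return c
def save(c,f,crop=None,s=1):
    im=c['img'][:,:,::-1]
    if crop: x0,y0,x1,y1=crop; im=im[y0:y1,x0:x1]
    cv2.imwrite(f,cv2.resize(im,None,fx=s,fy=s,interpolation=cv2.INTER_CUBIC))
def ray(c,p):
    K=c['K']; d=np.array([(p[0]-K[0,2])/K[0,0],(p[1]-K[1,2])/K[1,1]]); u=d.copy()
    for _ in range(20): u=d/(1+c['k1']*(u@u))
    T=c['pose']; v=T[:3,:3]@np.array([u[0],-u[1],-1]); return T[:3,3],v
def atz(c,p,z):
    o,v=ray(c,p); return o+v*(z-o[2])/v[2]
def proj(c,P):
    T=c['pose']; q=T[:3,:3].T@(np.asarray(P)-T[:3,3]); u=np.array([q[0],-q[1]])/-q[2]; u=u*(1+c['k1']*(u@u))
    K=c['K']; return np.array([K[0,0]*u[0]+K[0,2],K[1,1]*u[1]+K[1,2]])
def tri(cs,ps):
    A=np.zeros((3,3));b=np.zeros(3)
    for c,p in zip(cs,ps):
        o,v=ray(c,p); v=v/np.linalg.norm(v); M=np.eye(3)-np.outer(v,v); A+=M;b+=M@o
    return np.linalg.solve(A,b)
E
python3 - <<'E'
from h import *
import pickle
d={n:cam(n) for n in('top','scene')}
pickle.dump(d,open('c0.pkl','wb'))
a=np.hstack([d['top']['img'],d['scene']['img']])
for n in d: save(d[n],f'pics/{n}0.png',s=1.5); print(n,d[n]['pose'].round(3).tolist(),d[n]['K'].tolist(),d[n]['k1'])
print(ctrl.get_obs())
E
```

```text
top [[-0.009, 0.977, -0.212, 0.276], [-1.0, -0.008, 0.005, -0.034], [0.003, 0.212, 0.977, 1.518], [0.0, 0.0, 0.0, 1.0]] [[411.55352222829697, 0.0, 256.45619698493834], [0.0, 411.55352222829697, 197.42093282716291], [0.0, 0.0, 1.0]] 0.05212563984856607
scene [[-0.337, -0.55, 0.764, 1.773], [0.941, -0.21, 0.265, 0.38], [0.014, 0.808, 0.589, 0.965], [0.0, 0.0, 0.0, 1.0]] [[430.5013908704579, 0.0, 258.0608501827557], [0.0, 430.5013908704579, 192.30406203331142], [0.0, 0.0, 1.0]] -0.0914328652827961
{'time_s': 0.1, 'qpos': array([-1.20656355e+00,  3.00387682e-01,  1.52150968e+00,  1.02631496e-05,
        1.32069744e+00, -6.65984347e-02]), 'joint_vel': array([ 1.96074290e-04,  4.08001172e-05, -2.90375228e-03,  2.56265564e-04,
        1.26147726e-03,  1.02443752e-03]), 'tau': array([ 3.01211767e-03, -5.32637501e+01, -3.53283441e+01,  7.09558139e-02,
        2.34638719e-02, -4.98896327e-05]), 'ee_pos': array([ 0.22962122, -0.4995474 ,  0.22996228]), 'eef_rot': array([-3.14059338e+00, -7.66118057e-05,  4.30828624e-01]), 'force': array([-0.05371164,  0.34957664,  0.38093323]), 'moment': array([-0.01684232, -0.0924953 , -0.00738658]), 'grip_force': 0.0, 'grip_width': 0.09409241758488708}
```

View pics/top0.png

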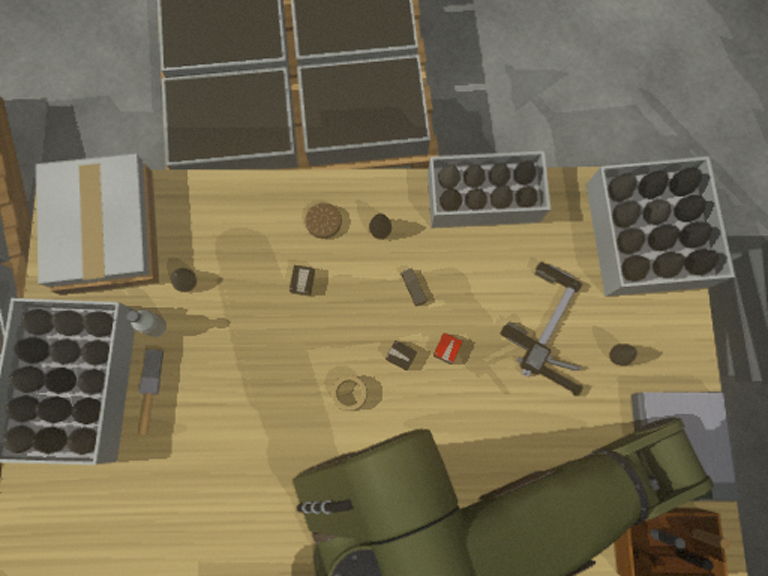

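View pics/scene0.png

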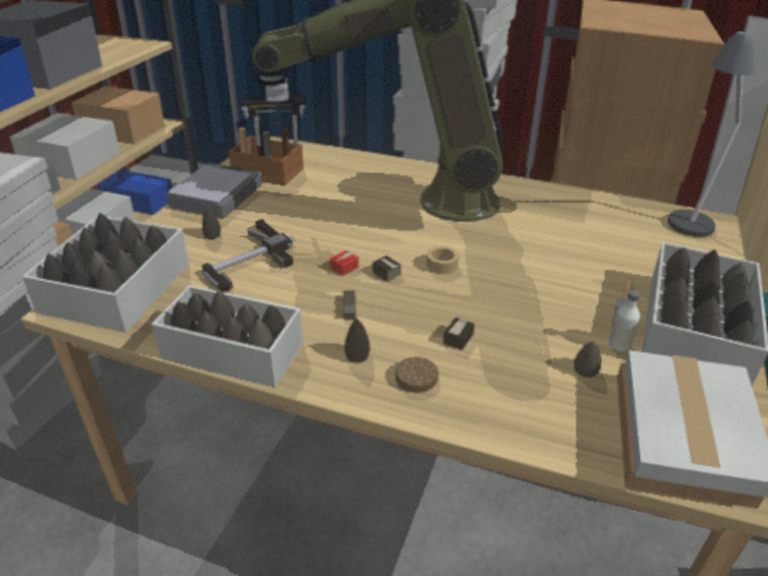

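The top view shows two dark halves at (302,280) and (402,354), and a red look-alike at (448,348), which I leave alone. The clamp's housing is at (537,357) and its far jaw at (558,277). The offcut is at (414,287), the standing stones at (380,226), (183,279) and (622,354), and the bottle at (148,322). I'll confirm the halves in an enlarged crop.

```bash
python3 - <<'E'
from h import *
import pickle
d=pickle.load(open('c0.pkl','rb'))
c=d['top']; save(c,'pics/crop1.png',(188,165,414,275),3.5)
for n,p,z in [('A',(302,278),.034),('B',(402,353),.034),('red',(448,347),.034),('housing',(537,357),.03),('farjaw corner',(558,277),.03),('offcut',(414,287),.02),('pt a',(380,230),.05),('pt c?',(183,279),.04),('pt3',(622,354),.05),('bottle',(150,323),.1),('smallbox',(488,215),.05),('disk',(324,221),.03),('tape',(350,392),.03)]:
    print(n,atz(c,np.array(p)/1.5,z).round(3))
E
```

```text
A [0.646 0.162 0.034]
B [ 0.458 -0.082  0.034]
red [ 0.471 -0.194  0.034]
housing [ 0.446 -0.407  0.03 ]
farjaw corner [ 0.644 -0.471  0.03 ]
offcut [ 0.624 -0.115  0.02 ]
pt a [ 0.763 -0.032  0.05 ]
pt c? [0.644 0.451 0.04 ]
pt3 [ 0.45  -0.603  0.05 ]
bottle [0.525 0.501 0.1  ]
smallbox [ 0.8   -0.302  0.05 ]
disk [0.795 0.11  0.03 ]
tape [0.366 0.043 0.03 ]
```

View pics/crop1.png

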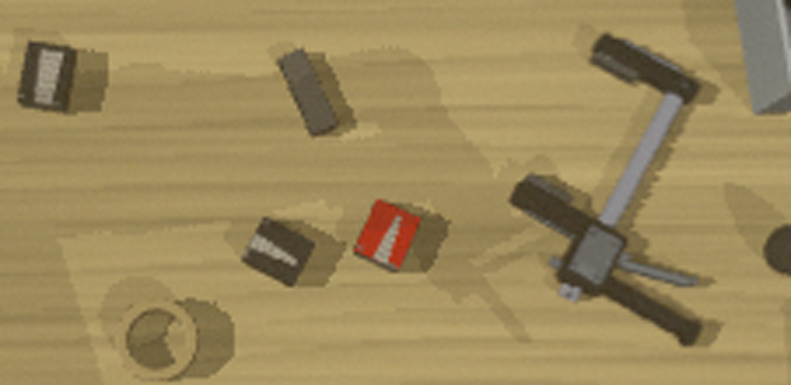

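The dark halves are A (302,280) at about (0.646, 0.162) and B (402,354) at about (0.458, -0.082); both have a pale inlay. The red one at (448,348) only looks like the short half. I'll move over B for close views.

```bash
python3 -c "
from h import *
c=ctrl.camera('wrist');print(c['hand_eye'].round(4).tolist(),c['K'].tolist(),c['k1'])"
```

```text
[[0.0013, 0.9591, 0.2831, 0.0831], [1.0, -0.0013, -0.0003, -0.0], [0.0001, 0.2831, -0.9591, -0.1541], [0.0, 0.0, 0.0, 1.0]] [[302.58335838108997, 0.0, 257.5411612665384], [0.0, 302.58335838108997, 193.87559236957543], [0.0, 0.0, 1.0]] 0.011662650492415976
```

Request:
{"api": "apply_moves", "payload": {
  "deltas": [
    [0,2.2,3.8,0.3,0,0,0],
    [0,2.2,3.8,0.3,0,0,0],
    [0,2.2,3.8,0.3,0,0,0],
    [0,2.2,3.8,0.3,0,0,0],
    [0,2.2,3.8,0.3,0,0,0],
    [0,2.2,3.8,0.3,0,0,0],
    [0,2.2,3.8,0.3,0,0,0],
    [0,2.2,3.8,0.3,0,0,0],
    [0,2.2,3.8,0.3,0,0,0],
    [0,2.2,3.8,0.3,0,0,0]
  ]
}}

```text
time_s: 1.15
ee_pos: [0.4502, -0.118, 0.2606]
eef_rot: [3.142, -0.0, 0.431]
force: [0.9, -0.5, -0.4]
grip_width: 0.094
grip_force: 0.0
```

```bash
python3 -c "
from h import *
import pickle
c=cam('wrist');pickle.dump(c,open('w1.pkl','wb'));save(c,'pics/w1.png',s=1.5)
for P in [(.458,-.082,.034),(.646,.162,.034),(.471,-.194,.034)]: print(proj(c,P)*1.5)"
```

```text
[351.35061249 232.31353523]
[ 125.95529637 -179.1776229 ]
[476.26265979 272.75095206]
```

View pics/w1.png

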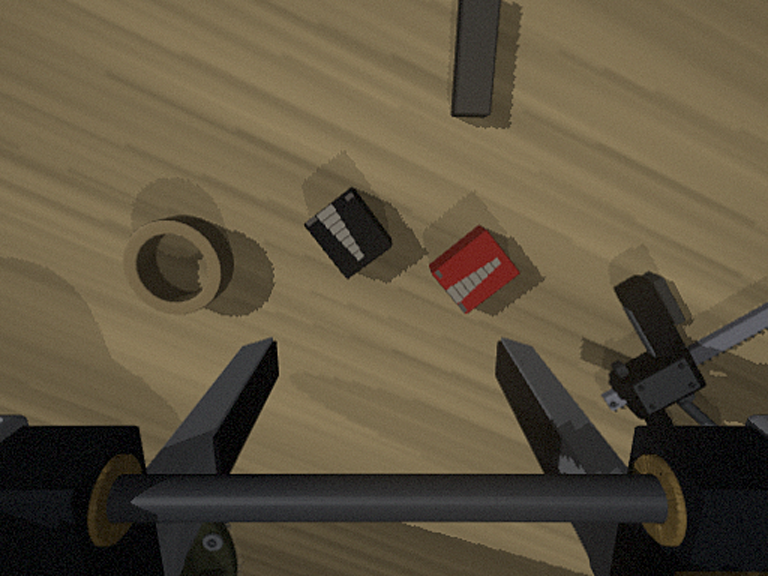

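Request:
{"api": "apply_moves", "payload": {
  "deltas": [
    [0,2.0,3.0,0,0,0,0],
    [0,2.0,3.0,0,0,0,0],
    [0,2.0,3.0,0,0,0,0],
    [0,2.0,3.0,0,0,0,0],
    [0,2.0,3.0,0,0,0,0]
  ]
}}

```text
time_s: 1.7
ee_pos: [0.5502, 0.0316, 0.2603]
eef_rot: [-3.142, 0.0, 0.431]
force: [-0.1, -0.5, 0.4]
grip_width: 0.0942
grip_force: 0.0
```

Picture w1 shows B, the dark half, with its top about (305,222)-(350,188)-(391,240)-(348,277). Its inlay is wide at the upper-left end, which is the break side, and its tip is at (359,260). The red look-alike is at (473,270). Next, a view with A in it.

```bash
python3 -c "
from h import *
import pickle
c=cam('wrist');pickle.dump(c,open('w2.pkl','wb'))
w1=pickle.load(open('w1.pkl','rb'))
pa=proj(c,(.646,.162,.034));pb=proj(c,(.458,-.082,.034));print(pa,pb)
def cr(c,x,y,h=32):
    x=int(min(max(x,h),511-h));y=int(min(max(y,h),383-h));print(x-h,y-h); return cv2.resize(c['img'][y-h:y+h,x-h:x+h,::-1],(390,390),interpolation=cv2.INTER_CUBIC)
im=np.hstack([cr(c,*pa),cr(w1,232,155)]); im=cv2.convertScaleAbs(im,alpha=1.8,beta=15)
cv2.imwrite('pics/ab.png',im)"
```

```text
[189.25532704  51.10374292] [303.44672559 263.60641768]
157 19
200 123
```

View pics/ab.png

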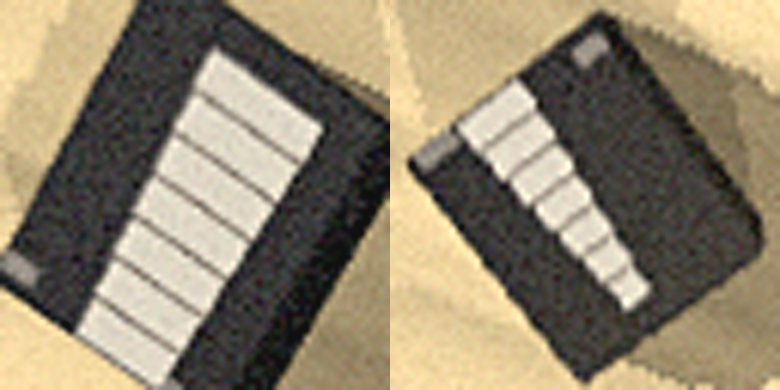

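The crops show A's inlay running off its lower-left edge, so that is its break; its length fits the long half. B's inlay runs off its upper-left edge, so that is its break, and it is the short half. I'll fit box silhouettes next.

```bash
cat > fit.py <<'E'
from h import *
from scipy.optimize import minimize
def sil(c,pts,up=4):
    q=np.array([proj(c,p) for p in pts]); h=cv2.convexHull(((q+.5)*up*16).astype(np.int32)); 
    m=np.zeros((384*up,512*up),np.uint8); cv2.fillConvexPoly(m,h,1,shift=4); return m
def box(x,y,t,L,W,H):
    s,co=np.sin(t),np.cos(t)
    return [(x+co*a-s*b,y+s*a+co*b,z) for a in(-L/2,L/2) for b in(-W/2,W/2) for z in(0,H)]
def mask(c,near,r=28,up=4,thr=62):
    im=cv2.resize(c['img'],None,fx=up,fy=up,interpolation=cv2.INTER_CUBIC).astype(int)
    sat=im.max(2)-im.min(2); m=((sat<22)|(im.max(2)<thr)).astype(np.uint8)
    z=np.zeros_like(m); cv2.circle(z,tuple(int(v*up) for v in near),r*up,1,-1); m&=z
    m=cv2.morphologyEx(m,cv2.MORPH_OPEN,np.ones((9,9),np.uint8))
    n,l,s,ce=cv2.connectedComponentsWithStats(m); i=1+s[1:,4].argmax(); m=(l==i).astype(np.uint8)
    return cv2.morphologyEx(m,cv2.MORPH_CLOSE,np.ones((25,25),np.uint8))
def fit(cs,ms,x0,L,W,H):
    def f(p):
        b=box(p[0],p[1],p[2],L,W,H); return sum(-( (s:=sil(c,b))&m).sum()/(s|m).sum() for c,m in zip(cs,ms))
    best=None
    for dt in (-.3,0,.3):
        r=minimize(f,[x0[0],x0[1],x0[2]+dt],method='Nelder-Mead',options=dict(initial_simplex=np.array([x0[0],x0[1],x0[2]+dt])+np.array([[0,0,0],[.01,0,0],[0,.01,0],[0,0,.15]]),xatol=2e-4,fatol=1e-4))
        if best is None or r.fun<best.fun: best=r
    return best.x,best.fun
E
python3 - <<'E'
from fit import *
import pickle
w1=pickle.load(open('w1.pkl','rb'));w2=pickle.load(open('w2.pkl','rb'));top=pickle.load(open('c0.pkl','rb'))['top']
# initial axis dirs
PA=lambda u,v:(157+u/6.094,19+v/6.094); PB=lambda u,v:(200+(u-390)/6.094,123+v/6.094)
a1=atz(w2,PA(265,90),.034);a2=atz(w2,PA(125,350),.034); b1=atz(w1,PB(635,290),.034);b2=atz(w1,PB(495,110),.034)
tA=np.arctan2(*(a2-a1)[[1,0]]);tB=np.arctan2(*(b2-b1)[[1,0]]);print(a1,a2,tA,b1,b2,tB)
A0=(.646,.162,tA);B0=(.458,-.082,tB)
for n,X,L,cl in [('A',A0,.066,[w2]),('A',A0,.066,[w2,top]),('B',B0,.060,[w1]),('B',B0,.06,[w1,w2])]:
    ms=[mask(c,proj(c,(X[0],X[1],.017)),28 if c is not top else 16) for c in cl]
    print(n,[m.sum()/16 for m in ms],fit(cl,ms,X,L,.05,.034))
E
```

```text
[0.66802401 0.15689082 0.034     ] [0.6148688  0.16476877 0.034     ] 2.9944572707214228 [ 0.44264789 -0.09701954  0.034     ] [ 0.46499205 -0.05585557  0.034     ] 1.0734912245053565
A [np.float64(2361.5625)] (array([0.64044444, 0.26311111, 1.96112394]), np.float64(0.0))fit.py:18: RuntimeWarning: overflow encountered in scalar negative
  b=box(p[0],p[1],p[2],L,W,H); return sum(-( (s:=sil(c,b))&m).sum()/(s|m).sum() for c,m in zip(cs,ms))
Traceback (most recent call last):
  File "fit.py", line 14, in mask
    n,l,s,ce=cv2.connectedComponentsWithStats(m); i=1+s[1:,4].argmax(); m=(l==i).astype(np.uint8)
                                                      ~~~~~~~~~~~~~~^^
ValueError: attempt to get argmax of an empty sequence
```

```bash
sed -i 's/return sum(-( (s:=sil(c,b))&m).sum()\/(s|m).sum()/return -sum(float(((s:=sil(c,b))\&m).sum())\/float((s|m).sum())/' fit.py
sed -i 's/m=((sat<22)|(im.max(2)<thr)).astype(np.uint8)/m=(sat<satf*im.max(2)+8).astype(np.uint8)/; s/thr=62/satf=.17/' fit.py
cat > f2.py <<'E'
from fit import *
import pickle
w1=pickle.load(open('w1.pkl','rb'));w2=pickle.load(open('w2.pkl','rb'));top=pickle.load(open('c0.pkl','rb'))['top']
A0=(.644,.160,2.994);B0=(.456,-.080,1.073)
for c,p in [(w2,(150,40)),(w2,(189,51)),(w2,(172,60)),(w2,(215,75)),(w1,(232,155)),(w1,(250,150)),(w1,(258,170)),(w1,(180,120))]:
    print(p,c['img'][p[1]-1:p[1]+2,p[0]-1:p[0]+2].mean((0,1)).round())
for n,X,L,cl in [('A',A0,.066,[w2]),('B',B0,.060,[w1]),('B',B0,.06,[w1,w2])]:
    ms=[mask(c,proj(c,(X[0],X[1],.017)),42) for c in cl]
    print(n,[m.sum()/16 for m in ms],[sil(c,box(*X,L,.05,.034)).sum()/16 for c in cl],fit(cl,ms,X,L,.05,.034))
E
python3 f2.py
```

```text
(150, 40) [116. 102.  75.]
(189, 51) [98. 93. 85.]
(172, 60) [24. 22. 23.]
(215, 75) [75. 67. 48.]
(232, 155) [97. 91. 83.]
(250, 150) [25. 23. 21.]
(258, 170) [79. 69. 49.]
(180, 120) [125. 110.  80.]
A [np.float64(2926.75)] [np.float64(3061.5625)] (array([0.6443839 , 0.16337717, 2.99144672]), np.float64(-0.9493003447576557))
B [np.float64(1873.125)] [np.float64(2003.1875)] (array([ 0.45474725, -0.07988027,  1.07528761]), np.float64(-0.9355896219051485))
B [np.float64(1873.125), np.float64(1601.5)] [np.float64(2003.1875), np.float64(1841.8125)] (array([ 0.45467143, -0.07991883,  1.03991982]), np.float64(-1.8114840390586466))
```

Request:
{"api": "apply_moves", "payload": {
  "deltas": [
    [0,-1.91,-2.23,-2.0,0,0,0.126],
    [0,-1.91,-2.23,-2.0,0,0,0.126],
    [0,-1.91,-2.23,-2.0,0,0,0.126],
    [0,-1.91,-2.23,-2.0,0,0,0.126],
    [0,-1.91,-2.23,-2.0,0,0,0.126],
    [0,0,0,0,0,0,0]
  ]
}}

```text
time_s: 2.35
ee_pos: [0.4515, -0.0827, 0.1582]
eef_rot: [-3.137, 0.001, 1.064]
force: [0.7, -0.9, 1.3]
grip_width: 0.0941
grip_force: 0.0
```

```bash
cat > f3.py <<'E'
from fit import *
import pickle
w1=pickle.load(open('w1.pkl','rb'));c=cam('wrist');pickle.dump(c,open('w3.pkl','wb'))
X=(.4547,-.080,1.06)
for H in (.028,.034,.040):
    ms=[mask(w1,proj(w1,(X[0],X[1],.017)),42),mask(c,proj(c,(X[0],X[1],.017)),65)]
    print(H,[m.sum()/16 for m in ms],fit([c],ms[1:],X,.06,.05,H),fit([w1,c],ms,X,.06,.05,H))
print(proj(c,(X[0],X[1],.034)))
E
python3 f3.py
```

```text
0.028 [np.float64(1873.125), np.float64(3312.9375)] (array([ 0.45412884, -0.0806286 ,  1.07015488]), np.float64(-0.9877474434749977)) (array([ 0.45432585, -0.08015043,  1.06865701]), np.float64(-1.9407318791422208))
0.034 [np.float64(1873.125), np.float64(3312.9375)] (array([ 0.45451715, -0.08020275,  1.06633025]), np.float64(-0.9529348314606741)) (array([ 0.45501904, -0.0799634 ,  1.06248213]), np.float64(-1.886099393634936))
0.04 [np.float64(1873.125), np.float64(3312.9375)] (array([ 0.45471553, -0.08057279,  1.06687085]), np.float64(-0.9025918735737883)) (array([ 0.4553782 , -0.08004132,  1.08140452]), np.float64(-1.80091325895375))
[259.34476477 190.79495935]
```

Request:
{"api": "apply_moves", "payload": {
  "deltas": [
    [0,0.3,0.25,-2.5,0,0,0],
    [0,0,0,-3.4,0,0,0],
    [0,0,0,-3.4,0,0,0],
    [0,0,0,-3.2,0,0,0],
    [0,0,0,0,0,0,0],
    [255,0,0,0,0,0,0],
    [255,0,0,0,0,0,0],
    [255,0,0,0,0,0,0],
    [255,0,0,0,0,0,0]
  ],
  "grip_force": 25
}}

```text
time_s: 3.3
ee_pos: [0.4577, -0.0788, 0.0365]
eef_rot: [3.14, -0.0, 1.061]
force: [-0.9, -0.4, -0.3]
grip_width: 0.0655
grip_force: 0.0
```

Request:
{"api": "apply_moves", "payload": {
  "deltas": [
    [255,-0.15,-0.1,-0.5,0,0,0],
    [255,0,0,0,0,0,0],
    [255,0,0,0,0,0,0],
    [255,0,0,0,0,0,0],
    [255,0,0,0,0,0,0]
  ]
}}

```text
time_s: 3.8
ee_pos: [0.4556, -0.0797, 0.0304]
eef_rot: [-3.141, 0.0, 1.061]
force: [-0.4, -0.4, -2.2]
grip_width: 0.0495
grip_force: 25.0
```

Request:
{"api": "apply_moves", "payload": {
  "deltas": [
    [255,0,0,2.5,0,0,0],
    [255,0.5,1.5,3,0,0,-0.11],
    [255,1.2,3.0,2.5,0,0,-0.14],
    [255,1.2,3.0,1,0,0,-0.14],
    [255,1.2,3.0,0,0,0,-0.14],
    [255,1.2,3.0,0,0,0,-0.14],
    [255,1.2,3.0,0,0,0,-0.14],
    [255,1.2,3.0,0,0,0,-0.14],
    [255,1.2,3.0,0,0,0,-0.14],
    [255,1.2,3.0,0,0,0,-0.12]
  ]
}}

```text
time_s: 4.8
ee_pos: [0.5569, 0.1766, 0.1203]
eef_rot: [3.141, 0.0, -0.155]
force: [0.0, -0.5, -1.3]
grip_width: 0.0497
grip_force: 25.0
```

Request:
{"api": "apply_moves", "payload": {
  "deltas": [
    [255,0,0,0,0,0,0],
    [255,0,0,0,0,0,0]
  ]
}}

```text
time_s: 5.0
ee_pos: [0.5563, 0.1755, 0.1199]
eef_rot: [3.141, 0.001, -0.147]
force: [-0.4, -0.5, -2.3]
grip_width: 0.0499
grip_force: 25.0
```

```bash
cat > f4.py <<'E'
from fit import *
import pickle
w2=pickle.load(open('w2.pkl','rb'));c=cam('wrist');pickle.dump(c,open('w4.pkl','wb'));o=ctrl.get_obs()
print(o['ee_pos'],o['eef_rot'],o['grip_width'])
X=(.6444,.1634,2.991);print(proj(c,(X[0],X[1],.034)))
m2=mask(w2,proj(w2,(X[0],X[1],.017)),42); m=mask(c,proj(c,(X[0],X[1],.017)),48)
for H in (.030,.034):
    print(H,m.sum()/16,fit([c],[m],X,.066,.05,H),fit([w2,c],[m2,m],X,.066,.05,H))
im=c['img'].copy(); im[cv2.resize(m,(512,384))>0,1]=255; c['img']=cv2.convertScaleAbs(im,alpha=1.5);save(c,'pics/w4.png',s=1.5)
E
python3 f4.py
```

```text
[0.55631392 0.17487756 0.12006465] [ 3.14111344e+00  7.98872031e-04 -1.47579396e-01] 0.049782338158255515
[256.59483816  96.31474614]
0.03 5603.75 (array([0.64466937, 0.16400459, 2.98225606]), np.float64(-0.9374385678733504)) (array([0.64459966, 0.16416646, 2.98482343]), np.float64(-1.910945972216735))
0.034 5603.75 (array([0.64407387, 0.16416685, 2.98600571]), np.float64(-0.908851315736123)) (array([0.64422946, 0.16382139, 2.99349381]), np.float64(-1.8579768978077933))
```

View pics/w4.png

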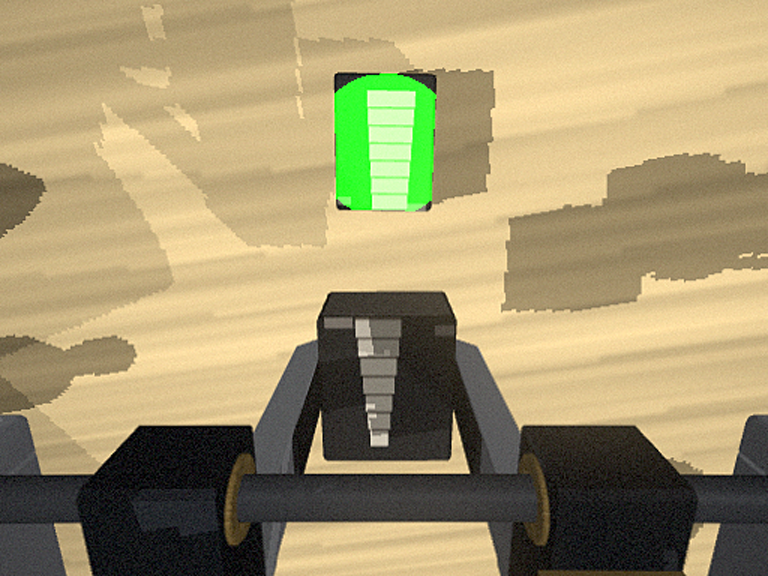

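Picture w4 shows A, with its top corners at about (334,73), (436,73), (337,210) and (434,210), straight ahead. The held B has its break's top edge at (322,318)-(455,318), in line with A. The mask is clipped at its corners, so I use the corner pixels.

```bash
python3 - <<'E'
from h import *
import pickle
c=pickle.load(open('w4.pkl','rb'))
f=lambda p,z:atz(c,np.array(p)/1.5,z)
P=[f(p,.034) for p in [(334,73),(436.5,73),(337,211),(434.5,211)]]
ce=sum(P)/4; d=(P[2]+P[3]-P[0]-P[1]); print(np.round(P,4).tolist(),ce, 'len',np.linalg.norm(d)/2,'yaw',np.arctan2(d[1],d[0]),'brk',(P[2]+P[3])/2)
Q=[f((322,317),.1235),f((456,317),.1235),f((327,292),.0895),f((450,292),.0895)]
print(np.round(Q,4).tolist())
a=-0.1476; t=np.array([.5563,.1752]); 
for q in Q: v=q[:2]-t; print(v[0]*np.cos(a)+v[1]*np.sin(a), -v[0]*np.sin(a)+v[1]*np.cos(a))
E
```

```text
[[0.6803, 0.1829, 0.034], [0.6731, 0.134, 0.034], [0.6153, 0.1931, 0.034], [0.6079, 0.1425, 0.034]] [0.64412407 0.16312604 0.034     ] len 0.0657843549850328 yaw 2.999353048755879 brk [0.61156407 0.16778885 0.034     ]
[[0.5884, 0.1937, 0.1235], [0.5816, 0.1471, 0.1235], [0.5878, 0.1964, 0.0895], [0.5802, 0.1448, 0.0895]]
0.029021546049621982 0.02306258372285628
0.02911821157540047 -0.024047252924654698
0.02802024823817441 0.02559855908153681
0.028127008564241256 -0.026556637060265835
```

Request:
{"api": "apply_moves", "payload": {
  "deltas": [
    [255,1.2,-0.1,-2,0,0,0],
    [255,1.1,-0.14,-3,0,0,0],
    [255,0,0,-2.5,0,0,0],
    [255,0,0,-1.0,0,0,0],
    [255,0,0,0,0,0,0],
    [255,0,0,0,0,0,0]
  ]
}}

```text
time_s: 5.65
ee_pos: [0.5801, 0.1727, 0.0367]
eef_rot: [-3.141, -0.001, -0.149]
force: [-0.2, -0.2, -1.6]
grip_width: 0.0498
grip_force: 25.0
```

Request:
{"api": "apply_moves", "payload": {
  "deltas": [
    [255,0,0,-0.4,0,0,0],
    [255,0,0,-0.2,0,0,0],
    [255,0.2,-0.03,0,0,0,0],
    [255,0.2,-0.03,0,0,0,0],
    [255,0.1,-0.01,0,0,0,0],
    [255,0,0,0,0,0,0]
  ]
}}

```text
time_s: 6.25
ee_pos: [0.5846, 0.1723, 0.03]
eef_rot: [-3.141, 0.0, -0.149]
force: [-6.4, -0.3, 6.1]
grip_width: 0.0498
grip_force: 25.0
```

Request:
{"api": "apply_moves", "payload": {
  "deltas": [
    [200,0,0,0,0,0,0],
    [100,0,0,0,0,0,0],
    [60,0,0,0,0,0,0],
    [60,0,0,0,0,0,0],
    [60,0,0,3,0,0,0],
    [0,-1,-1,4.5,0,0,0],
    [0,-2,-2,4,0,0,0],
    [0,-2,-2,4,0,0,0],
    [0,0,0,0,0,0,0]
  ]
}}

```text
time_s: 7.15
ee_pos: [0.5352, 0.1209, 0.1902]
eef_rot: [-3.139, -0.008, -0.15]
force: [-0.3, 0.4, -0.3]
grip_width: 0.0937
grip_force: 0.0
```

```bash
python3 - <<'E'
from h import *
import pickle
c=cam('wrist');pickle.dump(c,open('w5.pkl','wb')); print(ctrl.get_obs()['ee_pos'],proj(c,(.61,.168,.034)))
t=cam('top');pickle.dump(t,open('t5.pkl','wb'))
p=proj(c,(.61,.168,.034)).astype(int);h=70
a=cv2.resize(c['img'][max(0,p[1]-h):p[1]+h,max(0,p[0]-h):p[0]+h,::-1],(400,400),interpolation=cv2.INTER_CUBIC)
b=cv2.resize(t['img'][165:275,314:424,::-1],(400,400),interpolation=cv2.INTER_CUBIC)
print(max(0,p[0]-h),max(0,p[1]-h))
cv2.imwrite('pics/p5.png',cv2.convertScaleAbs(np.hstack([a,b]),alpha=1.5))
E
```

```text
[0.53518297 0.12156402 0.18734702] [200.40271702 122.56165853]
130 52
```

View pics/p5.png

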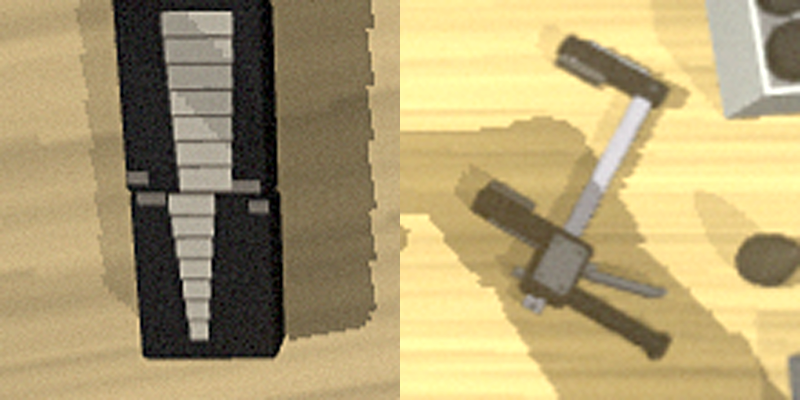

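The slab halves are fitted: the break line is at (203,191) in the left crop, with edges about 1.4 mm off and no gap. The clamp in the right crop has its housing at (560,265), far jaw corner at (655,95) and grip end at (660,350). Now I'll measure the slab and move over the clamp.

```bash
python3 - <<'E'
from h import *
import pickle
c=pickle.load(open('w5.pkl','rb'));t=pickle.load(open('t5.pkl','rb'))
f=lambda u,v:atz(c,(130+u*.35,52+v*.35),.034)
print(f(142,357),f(278,357),'brk',f(128,190),f(279,190),'A',f(115,0))
g=lambda u,v,z=.03:atz(t,(314+(u-400)*.275,165+v*.275),z).round(4)
print('tips far',g(565,45),'near',g(485,195),'corner far',g(655,95),'grip end',g(660,350),'bar',g(635,105,.019),g(578,225,.019))
E
```

```text
[0.55854721 0.20070852 0.034     ] [0.551152   0.15118998 0.034     ] brk [0.61762175 0.19244324 0.034     ] [0.60985513 0.14033691 0.034     ] A [0.67746061 0.18302296 0.034     ]
tips far [ 0.6724 -0.4263  0.03  ] near [ 0.5174 -0.3367  0.03  ] corner far [ 0.619 -0.514  0.03 ] grip end [ 0.3627 -0.4992  0.03  ] bar [ 0.6112 -0.4965  0.019 ] [ 0.4879 -0.4306  0.019 ]
```

Request:
{"api": "apply_moves", "payload": {
  "deltas": [
    [0,0,-4.5,1,0,0,0],
    [0,-0.4,-4.8,1,0,0,0],
    [0,-0.4,-4.8,1,0,0,0],
    [0,-0.6,-4.8,1,0,0,-0.02],
    [0,-0.6,-4.8,1,0,0,-0.02],
    [0,-0.6,-4.8,1,0,0,-0.02],
    [0,-0.6,-4.8,1,0,0,-0.02],
    [0,-0.6,-4.8,0,0,0,-0.02],
    [0,-0.6,-4.8,0,0,0,-0.02],
    [0,-0.6,-4.8,0,0,0,-0.02]
  ]
}}

```text
time_s: 8.25
ee_pos: [0.4845, -0.3566, 0.2524]
eef_rot: [-3.14, 0.002, -0.29]
force: [1.4, 0.1, -0.2]
grip_width: 0.0941
grip_force: 0.0
```

Request:
{"api": "apply_moves", "payload": {
  "deltas": [
    [0,-1,-2,0,0,0,-0.02],
    [0,0,0,0,0,0,0],
    [0,0,0,0,0,0,0]
  ]
}}

```text
time_s: 8.55
ee_pos: [0.4749, -0.3744, 0.2528]
eef_rot: [-3.14, 0.002, -0.309]
force: [-0.1, 0.4, 0.7]
grip_width: 0.0942
grip_force: 0.0
```

```bash
python3 - <<'E'
from h import *
import pickle
c=cam('wrist');pickle.dump(c,open('w6.pkl','wb')); print(ctrl.get_obs()['ee_pos'],ctrl.get_obs()['eef_rot'])
c['img']=cv2.convertScaleAbs(c['img'],alpha=1.6);save(c,'pics/w6.png',s=1.5)
E
```

```text
[ 0.47523325 -0.37389988  0.25330669] [-3.14068324e+00  1.48384936e-03 -3.08063292e-01]
```

View pics/w6.png

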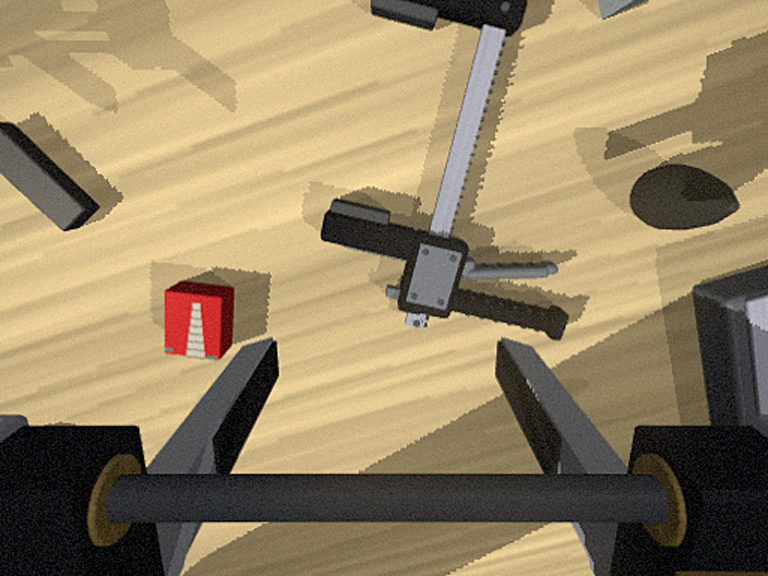

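Picture w6 shows the clamp: its bar's top centre line runs (492,35)-(441,232), and its housing corners are about (412,234), (468,240), (449,318) and (399,310). The near arm tip is at (323,225), the trigger tip at (552,268) and the grip end at (560,324). I'll fit the clamp's pose.

```bash
cat > f6.py <<'E'
from h import *
import pickle
c=pickle.load(open('w6.pkl','rb'))
f=lambda p,z:atz(c,np.array(p)/1.5,z)[:2]
b1,b2=f((491,40),.019),f((441,230),.019); yb=np.arctan2(*(b1-b2)[::-1]); print('bar',b1,b2,yb)
M=[((30,22),(412,234)),((30,-26),(468,240)),((-40,-26),(449,318)),((-40,22),(399,310)),((4,100),(322,239))]
S=np.array([m[0] for m in M])/1e3; W=np.array([f(m[1],.03) for m in M])
def rigid(S,W):
    s,w=S.mean(0),W.mean(0); H=(S-s).T@(W-w); a=np.arctan2(H[0,1]-H[1,0],H[0,0]+H[1,1]); Rm=np.array([[np.cos(a),-np.sin(a)],[np.sin(a),np.cos(a)]]); t=w-Rm@s; return a,t,((S@Rm.T+t)-W)*1e3
a,t,r=rigid(S,W); print(a,t,r.round(1).tolist())
Rm=np.array([[np.cos(yb),-np.sin(yb)],[np.sin(yb),np.cos(yb)]])
for n,p,z in [('b1',(491,40),.019),('b2',(441,230),.019),('neartip a',(322,239),.03),('neartip b',(330,203),.03),('trig tip',(554,269),.027),('grip end',(566,312),.029),('grip heel',(556,339),.029),('pad inner',(388,220),.028),('farjaw R',(525,8),.03),('far pad edge',(433,28),.028)]+[('h%d'%i,m[1],.03) for i,m in enumerate(M)]:
    print(n,(Rm.T@(f(p,z)-t)*1e3).round(1))
E
python3 f6.py
```

```text
bar [ 0.61055024 -0.50074049] [ 0.48219673 -0.42535509] -0.5310485209263701
-0.514268422666108 [ 0.45363722 -0.40821017] [[2.2, -3.1], [-2.3, -1.7], [-1.1, -0.8], [2.0, 1.2], [-0.8, 4.5]]
b1 [182.2  -0.3]
b2 [33.3 -0.3]
neartip a [ 5.3 96.6]
neartip b [36.  95.6]
trig tip [  23.2 -102.2]
grip end [ -11.1 -124.2]
grip heel [ -37.3 -124. ]
pad inner [32.8 46.1]
farjaw R [204.6 -16.8]
far pad edge [178.   45.1]
h0 [26.1 24.1]
h1 [ 31.6 -22.8]
h2 [-39.  -25.4]
h3 [-41.5  19.3]
h4 [ 5.3 96.6]
```

Request:
{"api": "apply_moves", "payload": {
  "deltas": [
    [119,1.0,-2.9,-3.5,0,0,-0.111],
    [119,1.0,-2.9,-4,0,0,-0.111],
    [119,0,0,-4,0,0,0],
    [119,0,0,-3.5,0,0,0],
    [119,0,0,0,0,0,0],
    [119,0,0,0,0,0,0]
  ]
}}

```text
time_s: 9.2
ee_pos: [0.4955, -0.4318, 0.1058]
eef_rot: [-3.142, -0.0, -0.53]
force: [-0.1, -1.3, 0.6]
grip_width: 0.0514
grip_force: 0.0
```

```bash
python3 - <<'E'
from h import *
c=cam('wrist');import pickle;pickle.dump(c,open('w7.pkl','wb'));o=ctrl.get_obs();print(o['ee_pos'],o['eef_rot'],o['grip_width'])
# bar centre at columns: scan dark/bright bar across image rows
a=-.531;t=np.array([.4536,-.4082]);Rm=np.array([[np.cos(a),-np.sin(a)],[np.sin(a),np.cos(a)]])
for x in (.08,.10,.12,.14):
    row=[]
    for y in np.arange(-.02,.0201,.002):
        p=proj(c,[*(t+Rm@[x,y]),.019]);u,v=p.round().astype(int)
        row.append(int(c['img'][v,u].max()) if 0<=v<384 and 0<=u<512 else -1); 
        if y<-.019: sat=[]
        px=c['img'][v,u].astype(int) if 0<=v<384 and 0<=u<512 else np.zeros(3,int); sat.append(int(px.max()-px.min()))
    print(x,row,sat)
E
```

```text
[ 0.49576503 -0.43241641  0.1070486 ] [ 3.14102757e+00 -2.54449881e-03 -5.29948511e-01] 0.050673218300687134
0.08 [100, 104, 106, 99, 106, 31, 58, 136, 134, 133, 132, 134, 129, 131, 130, 145, 142, 146, 147, 149, 151] [35, 34, 33, 33, 35, 7, 3, 7, 8, 11, 8, 8, 7, 6, 9, 56, 51, 50, 51, 52, 52]
0.1 [106, 109, 110, 115, 112, 48, 125, 139, 136, 136, 136, 137, 135, 133, 138, 146, 147, 142, 146, 145, 149] [34, 39, 38, 34, 37, 8, 9, 11, 10, 9, 10, 5, 10, 7, 10, 51, 49, 50, 52, 52, 50]
0.12 [113, 108, 108, 110, 107, 65, 144, 142, 136, 134, 137, 138, 137, 133, 137, 128, 130, 132, 138, 135, 137] [38, 37, 39, 35, 35, 6, 12, 9, 13, 9, 5, 4, 11, 7, 13, 48, 47, 44, 47, 47, 50]
0.14 [96, 96, 100, 100, 104, 63, 125, 138, 142, 141, 140, 134, 136, 132, 145, 133, 130, 140, 135, 138, 134] [35, 34, 36, 39, 37, 12, 1, 8, 10, 11, 9, 12, 9, 7, 13, 46, 47, 47, 48, 50, 47]
```

Request:
{"api": "apply_moves", "payload": {
  "deltas": [
    [119,0,0,-3,0,0,0],
    [119,0,0,-3,0,0,0],
    [119,0,0,-1.85,0,0,0],
    [119,0,0,0,0,0,0],
    [255,0,0,0,0,0,0],
    [255,0,0,0,0,0,0],
    [255,0,0,0,0,0,0],
    [255,0,0,0,0,0,0],
    [255,0,0,0,0,0,0]
  ],
  "grip_force": 50
}}

```text
time_s: 10.15
ee_pos: [0.4947, -0.4329, 0.0269]
eef_rot: [3.141, -0.001, -0.531]
force: [-1.5, -0.0, 4.3]
grip_width: 0.0192
grip_force: 50.0
```

Request:
{"api": "apply_moves", "payload": {
  "deltas": [
    [255,0,0,1,0,0,0],
    [255,0,0,2,0,0,0],
    [255,0,0,3,0,0,0],
    [255,0,0,3.5,0,0,0],
    [255,0,1.5,2.5,0,0,0],
    [255,0,2.5,0.5,0,0,0.02],
    [255,0.2,3.5,0,0,0,0.03],
    [255,0.3,3.5,0,0,0,0.03],
    [255,0.3,3.5,0,0,0,0.03],
    [255,0.3,3.5,0,0,0,0.03]
  ]
}}

```text
time_s: 11.15
ee_pos: [0.505, -0.2509, 0.151]
eef_rot: [-3.141, 0.002, -0.39]
force: [0.5, 0.4, -8.5]
grip_width: 0.0189
grip_force: 50.0
```

Request:
{"api": "apply_moves", "payload": {
  "deltas": [
    [255,0.3,3.5,0,0,0,0.03],
    [255,0.3,3.5,0,0,0,0.03],
    [255,0.3,3.5,0,0,0,0.03],
    [255,0.3,3.5,0,0,0,0.03],
    [255,0.3,3.5,0,0,0,0.03],
    [255,0.4,3.5,0,0,0,0.03],
    [255,0.4,3.5,0,0,0,0.03],
    [255,0.4,3.5,0,0,0,0.03],
    [255,0.4,3.0,0,0,0,0.02],
    [255,0.2,2,0,0,0,0.01]
  ]
}}

```text
time_s: 12.15
ee_pos: [0.538, 0.0794, 0.151]
eef_rot: [-3.142, 0.001, -0.119]
force: [-0.3, -0.4, -8.2]
grip_width: 0.0192
grip_force: 50.0
```

Request:
{"api": "apply_moves", "payload": {
  "deltas": [
    [255,0,1,0,0,0,0],
    [255,0,0,0,0,0,0],
    [255,0,0,0,0,0,0]
  ]
}}

```text
time_s: 12.45
ee_pos: [0.5383, 0.0867, 0.1511]
eef_rot: [3.141, 0.001, -0.122]
force: [0.1, -1.2, -7.8]
grip_width: 0.0189
grip_force: 50.0
```

```bash
python3 - <<'E'
from h import *
c=cam('wrist');import pickle;pickle.dump(c,open('w8.pkl','wb'));o=ctrl.get_obs();print(o['ee_pos'],o['eef_rot'],o['grip_width'])
c['img']=cv2.convertScaleAbs(c['img'],alpha=1.6);save(c,'pics/w8.png',s=1.5)
E
```

```text
[0.53843373 0.08645811 0.15120561] [ 3.14129138e+00  4.05928733e-04 -1.22171765e-01] 0.01941706481810198
```

View pics/w8.png

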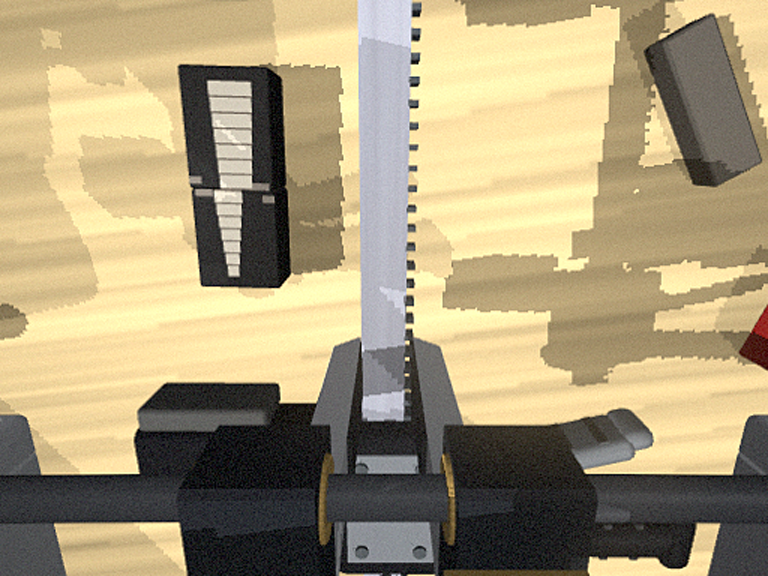

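Picture w8 shows the slab whole beside the carried bar: far end corners at (178,66) and (268,68), break at (190,188), and near end left corner at (201,287). The bar is level and straight ahead. I'll work out the last shift.

```bash
python3 - <<'E'
from h import *
import pickle
c=pickle.load(open('w8.pkl','rb'))
f=lambda p,z=.034:atz(c,np.array(p)/1.5,z)[:2]
a1,a2,ab,b0,b1,a3=f((178,66)),f((268,67.5)),f((190,187)),f((194,190)),f((201,287)),f((276,187))
ang=lambda d:np.arctan2(d[1],d[0])
print(a1,a2,ab,b1,'w',np.linalg.norm(a1-a2),np.linalg.norm(a3-ab),'LA',np.linalg.norm(a1-ab),'LB',np.linalg.norm(b0-b1),'yawA',ang(a1-ab),ang(a1-a2)-np.pi/2,'B',ang(b0-b1),'all',ang(a1-b1))
y=-.152; ex=np.array([np.cos(y),np.sin(y)]);ey=np.array([-ex[1],ex[0]])
mid=(a1+b1)/2-.025*ey; print('mid',mid)
o=mid-.112*ex-.070*ey; print('TCP target',o+.048*ex-.0005*ey)
# bar direction check, held height: bar top z = .1512-.0269+.019
print('bar yaw',ang(f((385,20),.1433)-f((384,400),.1433)))
# near pad: end face; front edge at z .0.028
print([f(p,.1433+.009) for p in[(140,410),(278,410)]])
E
```

```text
[0.68066764 0.18307584] [0.67429123 0.13496401] [0.61752207 0.1923051 ] [0.55750081 0.20025766] w 0.04853253488758702 0.04996184364885554 LA 0.06381648102389943 LB 0.05890672067388587 yawA -0.14513085195370273 -0.13176538313705843 B -0.16788782018564696 all -0.13860589324167943
mid [0.61529885 0.16695499]
TCP target [0.54136197 0.10695842]
bar yaw -0.12411226523103923
[array([0.54045495, 0.18057539]), array([0.534055  , 0.12878231])]
```

Request:
{"api": "apply_moves", "payload": {
  "deltas": [
    [255,0.2,1.0,0,0,0,-0.013],
    [255,0.14,1.0,-1,0,0,-0.013],
    [255,0,0,-2.5,0,0,0],
    [255,0,0,-2.5,0,0,0],
    [255,0,0,-1,0,0,0],
    [255,0,0,0,0,0,0],
    [255,0,0,0,0,0,0]
  ]
}}

```text
time_s: 13.2
ee_pos: [0.5426, 0.107, 0.0823]
eef_rot: [-3.141, -0.001, -0.148]
force: [2.0, 0.3, -7.9]
grip_width: 0.0192
grip_force: 50.0
```

```bash
python3 - <<'E'
from h import *
c=cam('wrist');import pickle;pickle.dump(c,open('w9.pkl','wb'));o=ctrl.get_obs();print(o['ee_pos'],o['eef_rot'],o['grip_width'],o['force'])
c['img']=cv2.convertScaleAbs(c['img'],alpha=1.6);save(c,'pics/w9.png',s=1.5)
E
```

```text
[0.5427298  0.10713958 0.08260783] [-3.14107753e+00 -1.88986826e-03 -1.47691572e-01] 0.01925372844837076 [-0.05353698  0.83849273 -8.67828489]
```

View pics/w9.png

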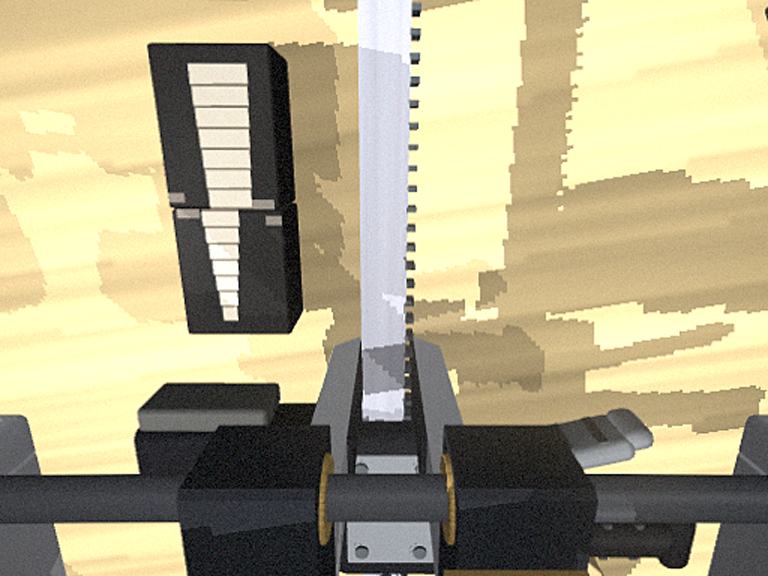

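Picture w9 shows the slab between the jaws: top corners (149,44), (268,44) and (189,332), near pad edge at (140..278, 385). I'll check it in the clamp's frame.

```bash
python3 - <<'E'
from h import *
import pickle
c=pickle.load(open('w9.pkl','rb'));t=np.array([.5427,.1071]);y=-.1477
ex=np.array([np.cos(y),np.sin(y)]);ey=np.array([-ex[1],ex[0]])
def g(p,z): d=atz(c,np.array(p)/1.5,z)[:2]-t; return (np.array([d@ex,d@ey])*1e3+[48,-.5]).round(1)
for n,p,z in [('A1',(149,44),.034),('A2',(268,44),.034),('Abl',(167,206),.034),('Abr',(283,206),.034),('Bbl',(172,209),.034),('Bel',(189,332),.034),('Ber',(290,332),.034)]: print(n,g(p,z))
zb=.0825-.0269
for p in [(140,408),(278,408),(150,384),(278,384)]: print('pad',g(p,zb+.028))
print('bar L/R',g((359,100),zb+.019),g((410,100),zb+.019))
E
```

```text
A1 [173.7  94.3]
A2 [174.   46.9]
Abl [110.  96.]
Abr [110.2  45.1]
Bbl [108.7  94. ]
Bel [50.7 93.6]
Ber [50.7 45.5]
pad [39.5 92.6]
pad [39.5 40.5]
pad [49.6 87.4]
pad [49.6 39.9]
bar L/R [148.9   8.6] [148.9  -8.2]
```

Request:
{"api": "apply_moves", "payload": {
  "deltas": [
    [255,0,0,-2,0,0,0],
    [255,0,0,-2,0,0,0],
    [255,0,0,-1,0,0,0],
    [255,0,0,-0.4,0,0,0],
    [255,0,0,0,0,0,0]
  ]
}}

```text
time_s: 13.75
ee_pos: [0.5424, 0.1074, 0.0278]
eef_rot: [-3.141, -0.001, -0.147]
force: [0.4, -0.3, -7.9]
grip_width: 0.0193
grip_force: 50.0
```

Request:
{"api": "apply_moves", "payload": {
  "deltas": [
    [255,0,0,-0.15,0,0,0],
    [255,0,0,0,0,0,0],
    [200,0,0,0,0,0,0],
    [146,0,0,0,0,0,0],
    [146,0,0,0,0,0,0],
    [146,0,0,0,0,0,0],
    [146,0,0,0,0,0,0]
  ]
}}

```text
time_s: 14.45
ee_pos: [0.5421, 0.1074, 0.0259]
eef_rot: [-3.142, -0.0, -0.147]
force: [-0.3, 0.2, -0.9]
grip_width: 0.04
grip_force: 0.0
```

Request:
{"api": "apply_moves", "payload": {
  "deltas": [
    [146,0,0,3,0,0,0],
    [146,0,0,4.5,0,0,0],
    [0,-0.5,-0.5,3,0,0,0.145],
    [0,-1,-0.8,0,0,0,0.145],
    [0,-1,-0.8,0,0,0,0.145],
    [0,-1,-0.8,0,0,0,0.145],
    [0,-1,-0.8,0,0,0,0.145],
    [0,-1,-0.8,0,0,0,0.145],
    [0,-0.7,-0.5,0,0,0,0.145],
    [0,-0.7,-0.5,0,0,0,0.145]
  ]
}}

```text
time_s: 15.45
ee_pos: [0.4727, 0.0521, 0.1309]
eef_rot: [3.141, -0.0, 1.019]
force: [-0.1, -0.8, 1.0]
grip_width: 0.0934
grip_force: 0.0
```

Request:
{"api": "apply_moves", "payload": {
  "deltas": [
    [0,0,0,0,0,0,0.145],
    [0,0,0,0,0,0,0.145],
    [0,0,0,0,0,0,0.121],
    [0,0,0,0,0,0,0]
  ]
}}

```text
time_s: 15.85
ee_pos: [0.473, 0.0524, 0.1308]
eef_rot: [3.141, -0.0, 1.426]
force: [-0.1, -0.3, -0.6]
grip_width: 0.0939
grip_force: 0.0
```

```bash
python3 - <<'E'
from h import *
c=cam('wrist');t=cam('top');import pickle;pickle.dump([c,t],open('w10.pkl','wb'));o=ctrl.get_obs();print(o['ee_pos'],o['eef_rot'],o['grip_width'],o['qpos'].round(2))
# profile along clamp x at several y on grip/trigger top surface, z=.028
O=np.array([.4945,.115]);y=-.147;ex=np.array([np.cos(y),np.sin(y)]);ey=np.array([-ex[1],ex[0]])
for yy in (-.05,-.065,-.08):
    s=''
    for x in np.arange(-.05,.0401,.002):
        u,v=proj(c,[*(O+x*ex+yy*ey),.028]).round().astype(int)
        if 0<=v<384 and 0<=u<512:
            p=c['img'][v,u].astype(int); s+='#' if p.max()-p.min()<.17*p.max()+8 else '.'
        else: s+='?'
    print(yy,s,proj(c,[*(O+yy*ey),.028]))
E
```

```text
[0.47299681 0.05239941 0.13080822] [ 3.14153914e+00 -1.19919548e-05  1.42012990e+00] 0.09389823735322023 [0.03 0.25 1.84 0.   1.06 0.18]
-0.05 .........#########.........#####.............. [270.93392171 185.27962836]
-0.065 .........#########...........#####............ [270.66938491 201.54203153]
-0.08 .........#######.#.............#####.......... [270.41387732 217.3017404 ]
```

Request:
{"api": "apply_moves", "payload": {
  "deltas": [
    [0,0,0,-3.5,0,0,0],
    [0,0,0,-3.5,0,0,0],
    [0,0,0,-2.5,0,0,0],
    [0,0,0,-0.8,0,0,0],
    [0,0,0,0,0,0,0],
    [255,0,0,0,0,0,0],
    [255,0,0,0,0,0,0],
    [255,0,0,0,0,0,0],
    [255,0,0,0,0,0,0],
    [255,0,0,0,0,0,0]
  ],
  "grip_force": 22
}}

```text
time_s: 16.95
ee_pos: [0.4733, 0.0524, 0.0281]
eef_rot: [3.141, -0.0, 1.424]
force: [2.2, -1.7, -0.4]
grip_width: 0.0573
grip_force: 1.3
```

Request:
{"api": "apply_moves", "payload": {
  "deltas": [
    [255,0,0,0,0,0,0],
    [255,0,0,0,0,0,0],
    [255,0,0,0,0,0,0],
    [255,0,0,0,0,0,0],
    [255,0,0,0,0,0,0]
  ]
}}

```text
time_s: 17.45
ee_pos: [0.4716, 0.0525, 0.0275]
eef_rot: [-3.138, 0.001, 1.424]
force: [-8.1, -1.0, 7.0]
grip_width: 0.0285
grip_force: 21.8
```

Request:
{"api": "apply_moves", "payload": {
  "deltas": [
    [38,0,0,0,0,0,0],
    [38,0,0,0,0,0,0],
    [38,0,0,0,0,0,0],
    [38,0,0,0,0,0,0],
    [38,0,0,0,0,0,0],
    [38,0,0,0,0,0,0],
    [38,0,0,0,0,0,0],
    [38,0,0,0,0,0,0]
  ]
}}

```text
time_s: 18.25
ee_pos: [0.4728, 0.0525, 0.0276]
eef_rot: [-3.141, 0.0, 1.424]
force: [0.9, 0.0, 0.6]
grip_width: 0.0798
grip_force: 0.0
```

Request:
{"api": "apply_moves", "payload": {
  "deltas": [
    [255,0,0,0,0,0,0],
    [255,0,0,0,0,0,0],
    [255,0,0,0,0,0,0],
    [255,0,0,0,0,0,0],
    [255,0,0,0,0,0,0],
    [255,0,0,0,0,0,0],
    [255,0,0,0,0,0,0],
    [255,0,0,0,0,0,0],
    [255,0,0,0,0,0,0]
  ]
}}

```text
time_s: 19.15
ee_pos: [0.4717, 0.0522, 0.0275]
eef_rot: [-3.138, 0.001, 1.424]
force: [-6.8, -2.0, 5.3]
grip_width: 0.0292
grip_force: 21.5
```

Two squeezes came home. I'll check the clamp and slab numerically, then continue.

Request:
{"api": "apply_moves", "payload": {
  "deltas": [
    [38,0,0,0,0,0,0],
    [38,0,0,0,0,0,0],
    [38,0,0,0,0,0,0],
    [38,0,0,0,0,0,0],
    [38,0,0,0,0,0,0],
    [38,0,0,0,0,0,0],
    [38,0,0,0,0,0,0]
  ]
}}

```text
time_s: 19.85
ee_pos: [0.4727, 0.0525, 0.0277]
eef_rot: [-3.141, -0.0, 1.424]
force: [-0.0, 0.1, 0.2]
grip_width: 0.0787
grip_force: 0.0
```

Request:
{"api": "apply_moves", "payload": {
  "deltas": [
    [255,0,0,0,0,0,0],
    [255,0,0,0,0,0,0],
    [255,0,0,0,0,0,0],
    [255,0,0,0,0,0,0],
    [255,0,0,0,0,0,0],
    [255,0,0,0,0,0,0],
    [255,0,0,0,0,0,0],
    [255,0,0,0,0,0,0],
    [255,0,0,0,0,0,0]
  ]
}}

```text
time_s: 20.75
ee_pos: [0.471, 0.0524, 0.0275]
eef_rot: [-3.136, 0.001, 1.424]
force: [-11.8, -0.7, 11.0]
grip_width: 0.0337
grip_force: 21.2
```

Request:
{"api": "apply_moves", "payload": {
  "deltas": [
    [38,0,0,0,0,0,0],
    [38,0,0,0,0,0,0],
    [38,0,0,0,0,0,0],
    [38,0,0,0,0,0,0],
    [38,0,0,0,0,0,0],
    [38,0,0,0,0,0,0],
    [38,0,0,0,0,0,0]
  ]
}}

```text
time_s: 21.45
ee_pos: [0.4729, 0.0525, 0.0277]
eef_rot: [-3.141, 0.0, 1.424]
force: [-0.6, -0.8, -0.9]
grip_width: 0.0796
grip_force: 0.0
```

Request:
{"api": "apply_moves", "payload": {
  "deltas": [
    [255,0,0,0,0,0,0],
    [255,0,0,0,0,0,0],
    [255,0,0,0,0,0,0],
    [255,0,0,0,0,0,0],
    [255,0,0,0,0,0,0],
    [255,0,0,0,0,0,0],
    [255,0,0,0,0,0,0],
    [255,0,0,0,0,0,0],
    [255,0,0,0,0,0,0],
    [255,0,0,0,0,0,0]
  ]
}}

```text
time_s: 22.45
ee_pos: [0.4711, 0.0524, 0.0276]
eef_rot: [-3.137, 0.001, 1.424]
force: [-11.4, 0.7, 12.0]
grip_width: 0.0383
grip_force: 21.4
```

Request:
{"api": "apply_moves", "payload": {
  "deltas": [
    [38,0,0,0,0,0,0],
    [38,0,0,0,0,0,0],
    [38,0,0,0,0,0,0],
    [38,0,0,0,0,0,0],
    [38,0,0,0,0,0,0],
    [38,0,0,0,0,0,0],
    [38,0,0,0,0,0,0]
  ],
  "grip_force": 24
}}

```text
time_s: 23.15
ee_pos: [0.4729, 0.0524, 0.0277]
eef_rot: [-3.141, 0.0, 1.424]
force: [0.5, -0.3, 0.7]
grip_width: 0.0804
grip_force: 0.0
```

Request:
{"api": "apply_moves", "payload": {
  "deltas": [
    [255,0,0,0,0,0,0],
    [255,0,0,0,0,0,0],
    [255,0,0,0,0,0,0],
    [255,0,0,0,0,0,0],
    [255,0,0,0,0,0,0],
    [255,0,0,0,0,0,0],
    [255,0,0,0,0,0,0],
    [255,0,0,0,0,0,0],
    [255,0,0,0,0,0,0],
    [255,0,0,0,0,0,0]
  ]
}}

```text
time_s: 24.15
ee_pos: [0.4713, 0.0525, 0.0276]
eef_rot: [-3.137, 0.001, 1.424]
force: [-11.2, 2.4, 9.9]
grip_width: 0.0367
grip_force: 23.3
```

Request:
{"api": "apply_moves", "payload": {
  "deltas": [
    [0,0,0,0,0,0,0],
    [0,0,0,0,0,0,0],
    [0,0,0,0,0,0,0],
    [0,0,0,0,0,0,0],
    [0,0,0,0,0,0,0],
    [0,0,0,0,0,0,0],
    [0,0,0,3,0,0,0],
    [0,0,0,4.5,0,0,0],
    [0,0,0,4.5,0,0,0],
    [0,0,0,4.5,0,0,0]
  ]
}}

```text
time_s: 25.15
ee_pos: [0.4725, 0.0524, 0.1946]
eef_rot: [-3.141, 0.0, 1.424]
force: [0.3, 0.3, 0.8]
grip_width: 0.0939
grip_force: 0.0
```

Request:
{"api": "apply_moves", "payload": {
  "deltas": [
    [0,0,0,2,0,0,0],
    [0,0,0,0,0,0,0],
    [0,0,0,0,0,0,0]
  ]
}}

```text
time_s: 25.45
ee_pos: [0.4727, 0.0524, 0.212]
eef_rot: [-3.141, 0.0, 1.424]
force: [-0.7, 0.4, -0.7]
grip_width: 0.0935
grip_force: 0.0
```

```bash
python3 - <<'E'
from h import *
c=cam('wrist');import pickle;pickle.dump(c,open('w11.pkl','wb'));o=ctrl.get_obs();print(o['ee_pos'],o['force'])
O=np.array([.4945,.115]);y=-.147;ex=np.array([np.cos(y),np.sin(y)]);ey=np.array([-ex[1],ex[0]])
def s(x0,x1,yy,z,n):
    r=''
    for x in np.arange(x0,x1,n):
        u,v=proj(c,[*(O+x*ex+yy*ey),z]).round().astype(int)
        if 0<=v<384 and 0<=u<512:
            p=c['img'][v,u].astype(int); r+=('W' if p.max()>75 else '#') if p.max()-p.min()<.17*p.max()+8 else '.'
        else: r+='?'
    return r
for yy in(-.05,-.065,-.08): print(yy,s(-.05,.041,yy,.028,.002))
for yy in(.05,.06,.07,.08,.09): print(yy,s(0,.24,yy,.034,.002))
for x in (.06,.09,.12,.15,.165):
    r=''
    for q in np.arange(.03,.12,.0015):
        u,v=proj(c,[*(O+x*ex+q*ey),.034]).round().astype(int)
        if 0<=v<384 and 0<=u<512:
            p=c['img'][v,u].astype(int); r+=('W' if p.max()>75 else '#') if p.max()-p.min()<.17*p.max()+8 else '.'
        else: r+='?'
    print(x,r)
E
```

```text
[0.47246956 0.05240263 0.21137584] [ 0.85234481 -0.06491229 -0.08535084]
-0.05 ..........#######.#.........##W##.............
-0.065 .........######.##...........#WWW#............
-0.08 .........#######..............##WW#...........
0.05 ......##################.###########################W###W###########################.##################................#
0.06 ......##################################################WWWWWWWWWWWWWWWWWWWW#WWW#WWW##################..................
0.07 .......##################.#######WWWWWWW#WWWWWWWWWWWWWWWWWWWWWWWWWWW#WWWWWWWWWWWWWWWW################...................
0.08 ........############################################WWW##.############################################.................?
0.09 .........#.##############################################################################.............................??
0.06 .........###################WWWW############............????
0.09 ..........##############WWWWWWWWW##########.............????
0.12 ........##########WWWWWWWWWWWWW############.............????
0.15 .......##########WWWWWWWWWWWWWWW##########..............????
0.165 .###############WWWWWWWWWWWWWWWW#########...............????
```

The trigger stalled three times and has sprung open, and the slab sits between the jaws. One last numeric check of the halves' alignment.

```bash
python3 - <<'E'
from h import *
import pickle
from scipy.ndimage import map_coordinates
c=pickle.load(open('w11.pkl','rb'));im=c['img'].astype(float).max(2)
im=cv2.GaussianBlur(im,(0,0),.8)
O=np.array([.4945,.115]);y=-.147;ex=np.array([np.cos(y),np.sin(y)]);ey=np.array([-ex[1],ex[0]])
def edge(x,z):
    q=np.arange(.080,.110,.0004); P=np.array([proj(c,[*(O+x*ex+t*ey),z]) for t in q]); v=map_coordinates(im,[P[:,1],P[:,0]],order=1); d=np.diff(v); return q[d.argmax()]
for n,a,b in(('near',.052,.100),('far',.112,.165)):
    X=np.linspace(a,b,17);E=np.array([edge(x,.034) for x in X]);m=np.median
    from scipy.stats import theilslopes
    s=theilslopes(E,X);print(n,'slope',s[0],s[2:],'at .106:',s[1]+s[0]*.106,(E*1e3).round(1))
E
```

```text
near slope -0.044444444444444155 (np.float64(-0.05333333333333296), np.float64(-0.029629629629629454)) at .106: 0.09306666666666659 [95.2 95.2 95.2 95.2 95.2 95.2 94.4 94.4 94.4 94.4 94.4 94.  94.  94.4
 93.6 93.2 93.2]
far slope -0.026834381551362523 (np.float64(-0.036226415094339416), np.float64(0.0)) at .106: 0.09407211740041921 [93.2 94.  94.  93.2 93.2 93.2 93.2 93.2 93.2 93.2 93.2 93.2 92.4 92.4
 92.4 92.4 92. ]
```

Alignment is about 0.02 rad and 1 mm at the break, well within limits, so I'm handing in.

```bash
python3 -c "
from station import ctrl
print(ctrl.hand_in())"
```

```text
the job is handed in; nothing more can be done
None
```

The slab halves are fitted and clamped (about 1 mm and 0.02 rad off at the break, trigger stalled three times and now open), and the job was handed in at about 25.5 s; the hand-in gave no verdict.

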